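# Square a carving block into the dust booth's corner stops

### The arm

A 6-joint arm with a two-finger parallel gripper is mounted at the origin on the work surface. World frame = base frame: x ahead of the robot, y to its left, z up, the work surface at z = 0. Lengths are in m, angles in rad, forces in N, time in s.
With the tool pointing down it reaches from about 0.375 to 0.9 m from the base axis. Payload 3.1 kg.
Tool frame: the origin (TCP) lies at the very end of the fingers, on their centre line; the grasp point (between the pads) lies 19 mm behind it; z points along the fingers, y is the direction in which the jaws open and shut (so a half turn about z gives the same grasp; the last joint's range is limited). The gripper opens to 85 mm and grips with 20 to 120 N. Pads are 22 mm wide; open, the fingers measure 114 mm over their backs; the gripper's body (76 mm by 85 mm) begins 54 mm behind the grasp point. The pads swing forward as they close: fully open they stand 13 mm farther back than shut.
Start: joints at [-1.306, 0.527, 1.433, -0, 1.181, -0.178], TCP at [0.268, -0.564, 0.231] pointing down, gripper open.
Joint ranges: [-3.08, 3.08], [-0.75, 2.2], [0.22, 2.44], [-1.43, 4.57], [0, 2.65], [-2.85, 2.85]. Speed limits (rad/s): [2.79, 2.79, 3.14, 3.14, 3.14, 3.14].

### API

Orientations are given as a unit quaternion [x, y, z, w].
In Python, from station import * gives the robot as it stands.
- The arm moves only by the tool jog_arm, never from a script. Its argument "motion" is a list of rows, each a list of 5 numbers: the shift along the world's x, y, z in cm, then the turn about the world's z in degrees, then the closure in counts, from 0 (fully open) to 255 (shut). In form: [[tx, ty, tz, yaw, jaw], ...]. A call has 1 to 10 rows; each row shifts and turns the pose as measured when the row begins; what a row does not reach is not made up. A row lasts 1/12 s, in which the tool goes at most 41.7 mm and 7.16 degrees, less where a joint would pass 70% of its speed; a pose out of reach is approached as far as the arm can. A call with a gripper value outside its range is refused whole. The fingers move at their own pace and stop on an object; "squeeze" is the grip in N (left out, the last holds). Time passes only in rows, so rows that do not move let the fingers close. It gives the time, the measured TCP pose, the force and the opening at its end, in the units of the state.
- sense(): the state, without advancing time (a new reading comes with each control period).
- snapshot(name): name is "scene" or "side" or "wrist"; returns a dict with "img" (384x512x3 uint8, red, green, blue), "depth" (384x512 float32, m along the optical axis (not along the pixel's ray), 0 where there is no reading), "intrinsics" (3x3 intrinsics, pixels), "eye" and "attitude" of the camera in the world. Camera axes: x right, y down, z forward; pixel columns grow to the right and rows downward; lengths in m; the calibration is good to about 2 mm. A picture is of the moment at which its call begins.
- sign_off(): hands the job in, once; it reports no verdict.
The state is a dict: "t": time; "q": joint angles; "qd": joint speeds; "tau": joint torques, N m; "tcp_pos": TCP position; "tool_rot": TCP orientation; "force": force on the tool from outside, world axes, zero at the start; "ft_torque": the same for the moment, N m; "finger_gap": opening from 0.0 (shut) to 1.0 (fully open).
Only numpy, scipy, OpenCV 4.12 (cv2) and the standard library are available. Lean on these libraries where they do the work, as an engineer would, in place of code of your own. Each camera call takes 0.05 s, during which the arm holds its last target.

### The job

Swing the blue door of the dust booth well open, to about a right angle, by its wooden handle, and leave it open. Then bring the long pale grey carving block into the booth, lying lengthwise through the doorway, flat on the steel bed, and press it into the corner flush against both brass stops, pushing on each with at least a few newtons but never ramming it (under 40 N); finish while still gripping it and pressing it against both stops, without letting go. Leave the other things on the bench where they are.

Things in the scene. Friction and masses are not known exactly. Their poses are not given: they have to be found in the camera images.
- booth: low roofless dust booth fixed to the bench; steel bed 12 mm thick (x -105..130, y -80..100 mm in its frame). Origin on the bench under the bed. The doorway faces its -y (plane y = -40 mm). White back wall inner face y = 92, 102 mm high; side walls' inner faces x = -97 and 122 (y -34..92), 90 mm high. Place and yaw (up to 0.2 rad) vary; its x axis points roughly away from the robot
- corner (a point): inner corner of the two brass stops at the bed's surface, 12 mm above the bench, axes as the booth's; at (50, 70, 12) mm in its frame. Side stop: face x = 0, from y = -90 to 0; push the block to +x. Back stop: face y = 0, from x = -100 to 50; push to +y. Seated, the block's centre is at (-25, -70, 30) mm here, its long axis along y, its last 30 mm out through the doorway
- side_stop: brass bar fixed on the bed, 20 x 90 mm, only 16 mm high above the bed (low, so that a finger passes above it); origin at the centre of its underside; its -x face is the stop face; rigid
- back_stop: brass bar fixed on the bed, 150 x 16 mm, 28 mm high above the bed; origin at the centre of its underside; its -y face is the stop face; rigid
- door (a joint): angle of the blue door about its upright hinge, rad: 0 closed (across the doorway), grows as it opens towards the booth's -y (anticlockwise from above), stop at 1.75; starts between 0 and 0.3; light, stays where it is left (0.12 N m friction)
- door_handle (a point): grip point of the door's handle (solid door_c2): an upright round wooden post, 22 mm in diameter, on the top edge of the door's free end, 106 to 165 mm above the bench; this point is on its axis, 138 mm up, 195 mm from the hinge axis. Pinch it from above from any side; it turns within the fingers. The leaf below is 8 mm thick, 16 to 100 mm up, and ends 17 mm beyond the post's axis
- door_hinge (a point): point on the door's upright hinge axis, at the handle's height (138 mm), at (120, -40) mm in the booth's frame
- block_center (a point): centre of the loose pale grey aerated-concrete carving block, 50 mm (own x) x 140 mm (own y) x 60 mm high, about 0.3 kg, lying on the bench with its centre 30 mm up; grip it across its 50 mm width. Its long axis is within 0.7 rad of the world's y. The two ends are alike
- mallet: bystander: mallet with a dark steel head and wooden handle, standing on its head, 64 mm across, 205 mm high; origin under its centre
- chisel: bystander: chisel with a round wooden handle lying on the bench, 218 mm long along its x, 20 mm thick; origin at its underside near the middle
- rasp: bystander: rasp with red handle lying on the bench, 270 mm long along its x, 24 mm wide, 16 mm thick; origin at its underside
- brush: bystander: brush lying on the bench, long along its x
- offcut: bystander: white stone offcut 50 x 50 x 45 mm high; origin under its centre
- jar: bystander: amber jar, 64 mm across, 90 mm high; origin under its centre
- cup: bystander: blue ceramic cup, 76 mm across, 90 mm high; origin under its centre
Mind the look-alikes: they are no part of the job. Several things look just like the part that bears block_center: the one meant starts farthest to the robot's right.

How it is judged:
On the way, in this order (a step that is already met when the one before it is completed fails the run):
1. the door is swung well open (past 1.2 rad) with the fingers on its wooden handle (value of joint door above 1.2 rad and contact force between the fingers and door_c2 above 0.5 N), for 0.1 s.
2. the block lies on the bed, flush in the corner, pressed on both stops (x of block_center in the frame of corner between -0.029 and -0.021 m and y of block_center in the frame of corner between -0.074 and -0.066 m and z of block_center in the frame of corner between 0.026 and 0.034 m and angle between the y axis of block_center and the y axis of corner, either way round below 0.04 rad and angle between block_center's own z axis and vertical below 0.04 rad and contact force between block and side_stop above 1.5 N and contact force between block and back_stop above 1.5 N), for 0.3 s.
At the end, for the whole second after the job is handed in: Door open past 1.2 rad; block flat on the bed, centre within 4 mm of its seated place in the corner, square and level to 0.04 rad, pressing each brass stop with over 1.5 N (never over 40 N); fingers still on it (over 2 N), at rest; no bystander moved over 30 mm (all of step 2 and value of joint door above 1.2 rad and contact force between the fingers and block above 2 N and linear speed of block below 0.01 m/s); the arm keeps its last pose, push and grip.
It fails at once if another thing on the bench is shifted by more than 30 mm (distance of any of mallet, chisel, rasp, brush, offcut, jar, cup from where it was at the start of the episode above 0.03 m).
It fails at once if the block is rammed on a stop with over 40 N (contact force between block and side_stop above 40 N or contact force between block and back_stop above 40 N).
It also fails if it takes over 72 s, if anything falls off the work surface, if the arm or the gripper's body presses on something with over 40 N, if the wrist force passes 120 N, or if a joint passes its speed limit or range.

## Working session

There is one attempt and no reset: what is moved stays moved. The work goes in short steps, Python scripts to look and compute and a tool call to move; the robot and the scene stay as the last step left them, time stands still between calls to the robot, and variables do not carry over. Pictures are saved under pics/ and viewed, and the job is handed in when it is done.

Besides the shell and the picture viewer there is one more tool, called after "Request:" by a JSON object that holds its "api" and its "payload". jog_arm: Moves the arm, as the interface text tells. Its arguments: {"type":"object","properties":{"motion":{"type":"array","items":{"type":"array","items":{"type":"number"}}},"squeeze":{"type":"number"}},"required":["motion"]}

```bash
mkdir -p pics; ls
python3 - <<'E'
from station import *
import cv2,numpy as np
s=sense();print({k:np.round(v,3).tolist() for k,v in s.items()})
for n in("scene","side","wrist"):
    d=snapshot(n);cv2.imwrite(f"pics/{n}0.png",d["img"][:,:,::-1]);np.savez(f"/tmp/{n}0.npz",**d)
    print(n,np.round(d["intrinsics"],1).tolist(),np.round(d["eye"],3).tolist(),np.round(d["attitude"],3).tolist())
E
```

```text
pics
{'t': 0.0, 'q': [-1.305, 0.528, 1.434, -0.0, 1.181, -0.179], 'qd': [0.0, -0.0, -0.0, -0.001, 0.001, -0.002], 'tau': [0.0, -44.234, -17.803, -0.0, 0.008, 0.0], 'tcp_pos': [0.268, -0.564, 0.23], 'tool_rot': [0.975, 0.22, -0.0, -0.001], 'force': [0.473, 0.323, 1.052], 'ft_torque': [-0.035, 0.003, -0.019], 'finger_gap': 1.002}
scene [[428.3, 0.0, 259.9], [0.0, 428.3, 191.9], [0.0, 0.0, 1.0]] [1.064, -0.415, 1.127] [0.863, 0.422, -0.119, -0.251]
side [[420.1, 0.0, 257.3], [0.0, 420.1, 191.2], [0.0, 0.0, 1.0]] [0.472, 0.787, 0.979] [-0.027, 0.931, -0.363, 0.019]
wrist [[330.8, 0.0, 257.4], [0.0, 330.8, 197.4], [0.0, 0.0, 1.0]] [0.328, -0.536, 0.373] [0.838, -0.529, -0.072, 0.112]
```

View pics/scene0.png

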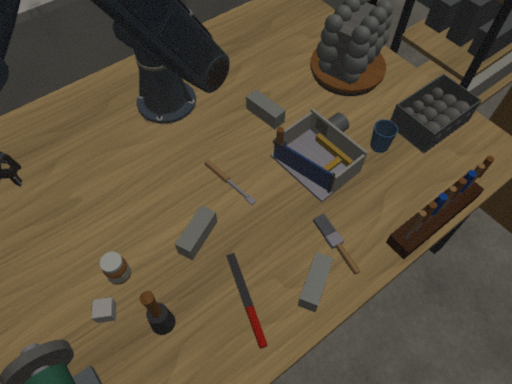

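View pics/side0.png

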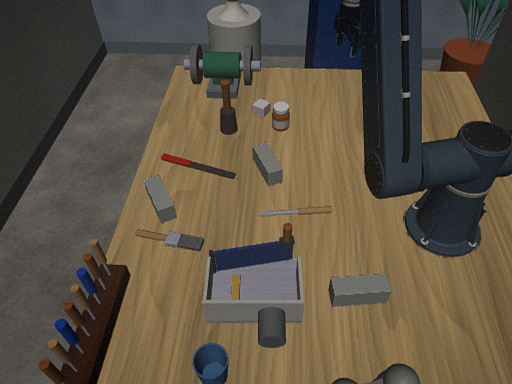

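View pics/wrist0.png

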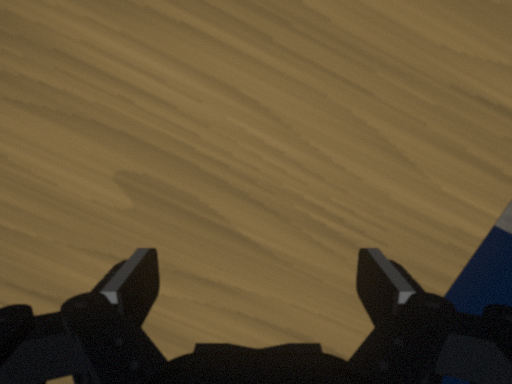

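The scene view shows three grey blocks at (265,108), (197,232) and (316,281), the booth with its blue door at (305,165), and the wooden post at (281,137). The side view shows the same blocks at (360,290), (267,163) and (160,198), with the post at (287,235). Next I'll measure them.

```bash
cat > h.py <<'E'
import numpy as np,cv2
from scipy.spatial.transform import Rotation as R
def cloud(d):
    K=d["intrinsics"];z=d["depth"];h,w=z.shape
    u,v=np.meshgrid(np.arange(w),np.arange(h))
    P=np.stack([(u-K[0,2])/K[0,0]*z,(v-K[1,2])/K[1,1]*z,z],-1)
    W=P@R.from_quat(d["attitude"]).as_matrix().T+d["eye"]
    W[z==0]=np.nan
    return W
def rect(pts):
    r=cv2.minAreaRect((pts[:,:2]*1000).astype(np.float32));return r
def comps(mask,amin=30):
    n,l,st,c=cv2.connectedComponentsWithStats(mask.astype(np.uint8))
    return [(l==i,st[i],c[i]) for i in range(1,n) if st[i,4]>=amin]
E
python3 - <<'E'
from h import *
for n in("scene","side"):
    d=np.load(f"/tmp/{n}0.npz");W=cloud(d);hsv=cv2.cvtColor(d["img"],cv2.COLOR_RGB2HSV)
    Z=W[...,2]
    print(n,"table z",np.nanmedian(Z[(abs(W[...,0]-.5)<.1)&(abs(W[...,1])<.1)]))
    m=(hsv[...,1]<60)&(abs(Z-.06)<.008)
    for c,st,ce in comps(m,60):
        p=W[c];print(" top60",ce.round(),st[4],np.round(p.mean(0),3),[np.round(x,1) for x in rect(p)])
    hs=hsv
    m=(hs[...,0]>100)&(hs[...,0]<130)&(hs[...,1]>120)&(Z>.005)&(Z<.2)
    for c,st,ce in comps(m,60):
        p=W[c];print(" blue",ce.round(),st[4],np.round(p.mean(0),3),[np.round(x,1) for x in rect(p)],p[:,2].min().round(3),p[:,2].max().round(3))
    m=(Z>.112)&(Z<.18)
    for c,st,ce in comps(m,20):
        p=W[c];print(" tall",ce.round(),st[4],np.round(p.mean(0),3),[np.round(x,1) for x in rect(p)],p[:,2].max().round(3))
    # anything off the bench
    m=(Z>.008)&(Z<.3)&(W[...,0]>.2)&(W[...,0]<1.1)&(abs(W[...,1])<.8)
    for c,st,ce in comps(m,60):
        p=W[c];print(" obj",ce.round(),st[4],np.round(p.mean(0),3),[np.round(x,1) for x in rect(p)],p[:,2].max().round(3))
E
```

```text
scene table z 0.0014427536215377845
 top60 [51. 18.] 342 [-0.601 -0.148  0.06 ] [array([-598.4, -141.7]), array([341. ,  22.7]), np.float64(89.7)]
 top60 [337.  74.] 101 [0.314 0.526 0.061] [array([317.3, 526.5]), array([133.7,  21.5]), np.float64(17.5)]
 top60 [433.  97.] 395 [0.6   0.71  0.061] [array([632.9, 688.7]), array([141.4, 198.3]), np.float64(0.3)]
 top60 [166. 100.] 173 [ 0.051 -0.021  0.06 ] [array([ 48.8, -23.2]), array([155.1,  78.3]), np.float64(56.5)]
 top60 [265. 104.] 495 [0.271 0.235 0.06 ] [array([268., 237.]), array([140.2,  54.9]), np.float64(8.4)]
 top60 [427. 127.] 265 [0.674 0.594 0.06 ] [array([696.3, 630.7]), array([283.3, 134.8]), np.float64(56.0)]
 top60 [323. 135.] 255 [0.491 0.296 0.06 ] [array([492.3, 302.7]), array([242.2, 109.3]), np.float64(33.6)]
 top60 [346. 173.] 72 [0.646 0.255 0.06 ] [array([646. , 260.1]), array([  6. , 147.1]), np.float64(1.6)]
 top60 [195. 229.] 813 [ 0.523 -0.213  0.061] [array([ 520.7, -210.7]), array([ 49.2, 141.2]), np.float64(25.1)]
 top60 [316. 279.] 951 [ 0.839 -0.045  0.061] [array([837.4, -41.8]), array([ 48.6, 140
[... 6956 characters left out ...]
5, 260.1]), np.float64(3.1)] 0.167
 obj [174. 239.] 696 [0.767 0.099 0.017] [array([786.1,  93.9]), array([ 43.5, 202.3]), np.float64(80.6)] 0.025
 obj [ 88. 321.] 6205 [0.891 0.382 0.089] [array([898.9, 370.4]), array([ 72.2, 320.8]), np.float64(0.4)] 0.195
 obj [358. 289.] 1608 [0.271 0.249 0.05 ] [array([267. , 240.5]), array([140.2,  54.1]), np.float64(7.8)] 0.065
 obj [211. 362.] 967 [0.608 0.451 0.062] [array([606.1, 457.8]), array([74.4, 74.4]), np.float64(47.1)] 0.094
 obj [397. 375.] 694 [0.266 0.524 0.252] [array([271. , 518.3]), array([42.7, 84.1]), np.float64(80.4)] 0.268
 obj [344. 381.] 108 [0.355 0.54  0.255] [array([354.3, 539.2]), array([14.2, 37.8]), np.float64(81.7)] 0.264
```

Run:
```python
import cv2
a=cv2.imread("pics/scene0.png")[95:210,230:390];cv2.imwrite("pics/boothA.png",cv2.resize(a,None,fx=5,fy=5,interpolation=cv2.INTER_CUBIC))
a=cv2.imread("pics/scene0.png")[180:320,165:345];cv2.imwrite("pics/blockA.png",cv2.resize(a,None,fx=4,fy=4,interpolation=cv2.INTER_CUBIC))
```

```text
(no output)
```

View pics/boothA.png

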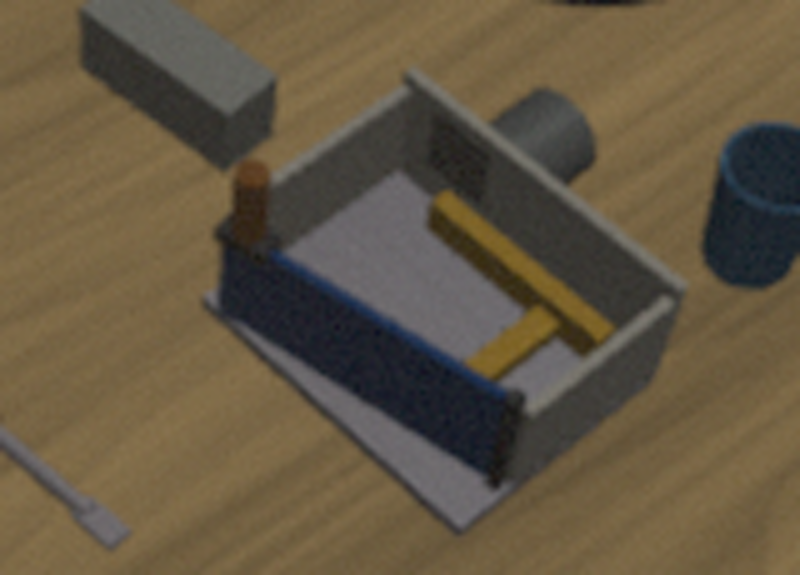

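View pics/blockA.png

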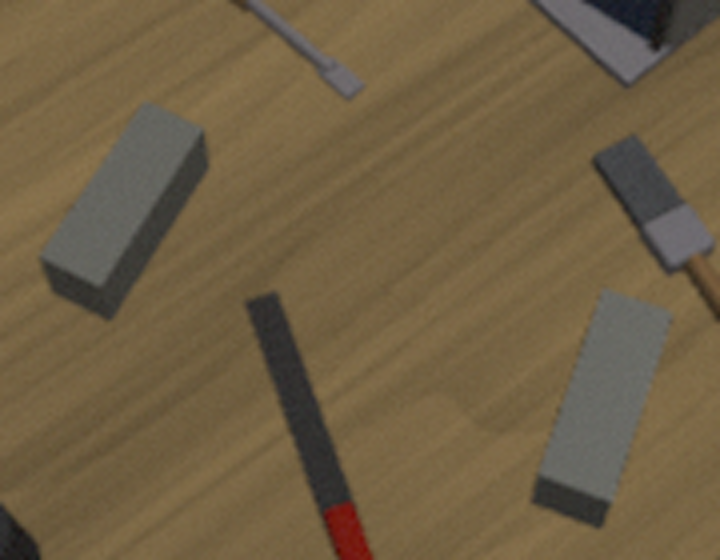

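The block meant is the one at scene (197,232), y = −0.21. The other two, at (316,281) with y = −0.04 and (265,108) with y = +0.24, lie further left. The enlarged crop shows it as a clean grey block with no neighbour in contact. Next: the booth frame.

Run:
```python
from h import *
for n in("scene","side"):
    d=np.load(f"/tmp/{n}0.npz");W=cloud(d);hsv=cv2.cvtColor(d["img"],cv2.COLOR_RGB2HSV)
    X,Y,Z=W[...,0],W[...,1],W[...,2]
    roi=(X>.36)&(X<.72)&(Y>.1)&(Y<.42)
    H,S=hsv[...,0],hsv[...,1]
    print(n)
    for nm,m in (("brass low",(H>15)&(H<32)&(S>150)&(abs(Z-.028)<.005)&roi),("brass hi",(H>15)&(H<32)&(S>150)&(abs(Z-.040)<.005)&roi),
      ("bed",(S<90)&(abs(Z-.012)<.004)&roi),("walls90",(S<90)&(abs(Z-.09)<.004)&roi),("back102",(S<90)&(abs(Z-.102)<.004)&roi),("leaf top",(H>100)&(H<130)&(S>100)&(Z>.094)&(Z<.104)&roi),("post top",(Z>.155)&(Z<.17)&roi)):
        for c,st,ce in comps(m,12):
            p=W[c];q=p[:,:2]-p[:,:2].mean(0);u,s,v=np.linalg.svd(q);a=np.degrees(np.arctan2(v[0,1],v[0,0]))%180
            print(" ",nm,ce.round(),st[4],p.mean(0).round(4),[np.round(x,1) for x in rect(p)],"pca",a.round(1))
```

```text
scene
  brass low [326. 146.] 12 [0.5158 0.2943 0.028 ] [array([514.9, 294.8]), array([ 4.6, 33. ]), np.float64(89.9)] pca 2.4
  brass low [334. 162.] 98 [0.5784 0.2706 0.0289] [array([575., 266.]), array([34.1, 68.3]), np.float64(1.3)] pca 93.9
  brass hi [334. 148.] 185 [0.5429 0.3028 0.0404] [array([539.4, 302.6]), array([148.4,  18.9]), np.float64(1.7)] pca 3.0
  bed [311. 148.] 738 [0.4825 0.2606 0.0127] [array([487.5, 264.9]), array([143.5, 108.7]), np.float64(4.4)] pca 3.0
  bed [308. 183.] 427 [0.5778 0.1623 0.0122] [array([543.7, 151.2]), array([244. ,  67.1]), np.float64(18.8)] pca 9.7
  bed [338. 168.] 85 [0.5965 0.2751 0.013 ] [array([597. , 272.5]), array([23.9, 54.8]), np.float64(4.5)] pca 90.4
  bed [348. 179.] 27 [0.6452 0.2723 0.0122] [array([645. , 273.6]), array([ 3. , 83.1]), np.float64(4.3)] pca 93.6
  walls90 [310. 123.] 144 [0.4453 0.2783 0.0902] [array([449.2, 287.4]), array([176.4,  92.1]), np.float64(45.5)] pca 45.1
  walls90 [349. 161.] 168 [0.6294 0.2726 0.0904] [array([601. , 254.5]), array([ 94.5, 141.7]), np.float64(3.8)] pca 111.0
  walls90 [310. 164.]
[... 1926 characters left out ...]
0.4619 0.1536 0.1029] [array([462. , 150.9]), array([13.4, 24.2]), np.float64(23.0)] pca 119.7
  back102 [291. 242.] 22 [0.4395 0.1517 0.1024] [array([436.6, 149.6]), array([23.4, 12.1]), np.float64(62.9)] pca 62.3
  back102 [211. 252.] 20 [0.6386 0.1952 0.1025] [array([639. , 193.8]), array([10.9, 11.3]), np.float64(27.6)] pca 143.1
  back102 [253. 302.] 446 [0.5249 0.3243 0.1017] [array([525. , 323.9]), array([234.1,  11.5]), np.float64(3.2)] pca 3.3
  leaf top [247. 248.] 216 [0.5516 0.1739 0.099 ] [array([550.9, 173. ]), array([167.5,  10.8]), np.float64(13.4)] pca 13.6
  post top [288. 227.] 56 [0.4508 0.1501 0.1612] [array([450.8, 147. ]), array([17.3, 24.7]), np.float64(0.6)] pca 90.3
```

Results, with both views agreeing within 2 mm:
- **Booth:** yaw is 3.2° and the origin is about (0.5186, 0.2259).
- **Hinge:** (0.6406, 0.1927).
- **Handle:** (0.451, 0.147), with the door at about 0.18 rad.
- **Block:** (0.519, −0.2085), own x at 25°.
- **Seat:** about (0.5435, 0.2273).

Now moving above the handle.

Request:
{"api": "jog_arm", "payload": {"motion": [[1, 3.5, 0, 3.4, 0], [1, 3.5, 0, 3.4, 0], [1, 3.5, 0, 3.4, 0], [1, 3.5, 0, 3.4, 0], [1, 3.5, 0, 3.4, 0], [1, 3.5, 0, 3.4, 0], [1, 3.5, 0, 3.4, 0], [1, 3.5, 0, 3.4, 0], [1, 3.5, 0, 3.4, 0], [1, 3.5, 0, 3.4, 0]], "squeeze": 20}}

```text
t: 0.98
tcp_pos: [0.3663, -0.2074, 0.2276]
tool_rot: [0.865, 0.502, 0.0, 0.001]
force: [0.4, 0.4, -0.8]
finger_gap: 1.003
```

Request:
{"api": "jog_arm", "payload": {"motion": [[0.85, 3.5, 0, 3.3, 0], [0.85, 3.5, 0, 3.3, 0], [0.85, 3.5, 0, 3.3, 0], [0.85, 3.5, 0, 3.3, 0], [0.85, 3.5, 0, 3.3, 0], [0.85, 3.5, 0, 3.3, 0], [0.85, 3.5, 0, 3.3, 0], [0.85, 3.5, 0, 3.3, 0], [0.85, 3.5, 0, 3.3, 0], [0.85, 3.5, 0, 3.3, 0]]}}

```text
t: 1.82
tcp_pos: [0.4508, 0.1613, 0.2279]
tool_rot: [0.677, 0.736, 0.001, 0.002]
force: [1.0, -1.1, -0.3]
finger_gap: 1.001
```

Request:
{"api": "jog_arm", "payload": {"motion": [[0, -1.0, 0, -1.2, 0], [0, 0, 0, 0, 0]]}}

```text
t: 1.98
tcp_pos: [0.4516, 0.1594, 0.2279]
tool_rot: [0.679, 0.734, 0.003, 0.002]
force: [0.2, 0.1, 0.9]
finger_gap: 1.0
```

Run:
```python
from h import *
from station import *
d=snapshot("wrist");cv2.imwrite("pics/w1.png",d["img"][:,:,::-1]);W=cloud(d)
m=(W[...,2]>.155)&(W[...,2]<.172)&(W[...,0]>.4)&(W[...,0]<.5)&(W[...,1]>.1)&(W[...,1]<.2)
for c,st,ce in comps(m,20): p=W[c];print(ce,st[4],p.mean(0).round(4),rect(p))
print(sense()["tcp_pos"])
```

```text
[254.31414868 226.5971223 ] 834 [0.4504 0.1482 0.1618] ((450.6304931640625, 147.1654815673828), (21.327186584472656, 21.5501651763916), 5.878617763519287)
[0.45166511 0.15965114 0.22799321]
```

View pics/w1.png

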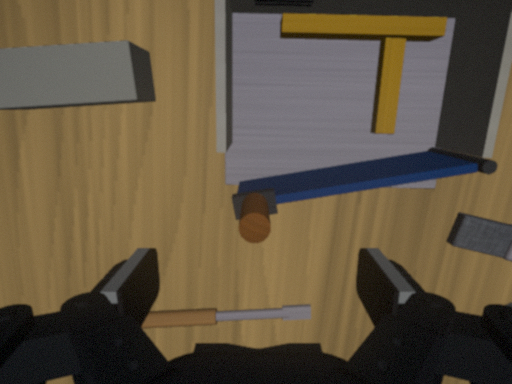

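The wrist view shows the post top at (254,227), i.e. (0.4506, 0.1472), which matches. Going down on it now.

Request:
{"api": "jog_arm", "payload": {"motion": [[-0.1, -1.25, 0, 0, 0], [0, 0, -1.8, 0, 0], [0, 0, -1.8, 0, 0], [0, 0, -1.8, 0, 0], [0, 0, -1.8, 0, 0], [0, 0, -1.8, 0, 0], [0, 0, -1.2, 0, 0], [0, 0, 0, 0, 0]]}}

```text
t: 2.7
tcp_pos: [0.4506, 0.1365, 0.124]
tool_rot: [0.687, 0.726, 0.005, 0.002]
force: [-0.4, 0.7, -0.5]
finger_gap: 0.998
```

Request:
{"api": "jog_arm", "payload": {"motion": [[0, 1.0, -0.3, 0, 0], [0, 0, 0, 0, 0], [0, 0, 0, 0, 0]]}}

```text
t: 2.95
tcp_pos: [0.4508, 0.1445, 0.1214]
tool_rot: [0.69, 0.724, 0.004, 0.002]
force: [-0.1, -0.0, 0.0]
finger_gap: 1.0
```

Request:
{"api": "jog_arm", "payload": {"motion": [[0, 0.3, -0.2, 0, 0], [0, 0, 0, 0, 120], [0, 0, 0, 0, 160], [0, 0, 0, 0, 200], [0, 0, 0, 0, 230], [0, 0, 0, 0, 255], [0, 0, 0, 0, 255], [0, 0, 0, 0, 255]], "squeeze": 20}}

```text
t: 3.62
tcp_pos: [0.451, 0.1483, 0.1223]
tool_rot: [0.689, 0.725, 0.005, 0.003]
force: [3.4, -0.4, -2.2]
finger_gap: 0.253
```

The gap is 0.253, about 21.5 mm, so the post is gripped. Working out the arc next.

Run:
```python
import numpy as np
h=np.array([64.06,19.27]);p=lambda a:h+19.5*np.array([np.cos(np.radians(a)),np.sin(np.radians(a))])
A=np.arange(193.6,276,4)
for a,b in zip(A[:-1],A[1:]): print(round(b,1),(p(b)-p(a)).round(2),p(b).round(2))
```

```text
197.6 [ 0.37 -1.31] [45.47 13.37]
201.6 [ 0.46 -1.28] [45.93 12.09]
205.6 [ 0.54 -1.25] [46.47 10.84]
209.6 [ 0.63 -1.21] [47.1   9.64]
213.6 [ 0.71 -1.16] [47.82  8.48]
217.6 [ 0.79 -1.11] [48.61  7.37]
221.6 [ 0.87 -1.05] [49.48  6.32]
225.6 [ 0.94 -0.99] [50.42  5.34]
229.6 [ 1.01 -0.92] [51.42  4.42]
233.6 [ 1.07 -0.85] [52.49  3.57]
237.6 [ 1.12 -0.77] [53.61  2.81]
241.6 [ 1.17 -0.69] [54.79  2.12]
245.6 [ 1.22 -0.61] [56.    1.51]
249.6 [ 1.26 -0.52] [57.26  0.99]
253.6 [ 1.29 -0.43] [58.55  0.56]
257.6 [ 1.32 -0.34] [59.87  0.22]
261.6 [ 1.34 -0.25] [ 6.121e+01 -2.000e-02]
265.6 [ 1.35 -0.15] [62.56 -0.17]
269.6 [ 1.36 -0.06] [63.92 -0.23]
273.6 [1.36 0.04] [65.28 -0.19]
```

Request:
{"api": "jog_arm", "payload": {"motion": [[0.37, -1.3, 0, 0, 255], [0.46, -1.3, 0, 0, 255], [0.54, -1.25, 0, 0, 255], [0.63, -1.2, 0, 0, 255], [0.71, -1.15, 0, 0, 255], [0.8, -1.1, 0, 0, 255]]}}

```text
t: 4.12
tcp_pos: [0.4826, 0.0765, 0.1221]
tool_rot: [0.685, 0.728, 0.003, -0.001]
force: [-1.8, 0.6, 2.3]
finger_gap: 0.249
```

Request:
{"api": "jog_arm", "payload": {"motion": [[0.9, -1.05, 0, 0, 255], [0.95, -1.0, 0, 0, 255], [1.0, -0.9, 0, 0, 255], [1.05, -0.85, 0, 0, 255], [1.1, -0.75, 0, 0, 255], [1.2, -0.7, 0, 0, 255], [1.2, -0.6, 0, 0, 255], [1.25, -0.5, 0, 0, 255]]}}

```text
t: 4.78
tcp_pos: [0.5712, 0.0027, 0.122]
tool_rot: [0.683, 0.73, -0.002, -0.002]
force: [-3.6, 0.5, 2.1]
finger_gap: 0.25
```

Request:
{"api": "jog_arm", "payload": {"motion": [[1.25, 0.0, 0, 0, 255], [1.3, 0.0, 0, 0, 255], [1.3, 0.0, 0, 0, 255], [1.3, -0.1, 0, 0, 255], [1.3, 0.0, 0, 0, 255], [1.1, 0.0, 0, 0, 255], [0, 0, 0, 0, 255], [0, 0, 0, 0, 255]]}}

```text
t: 5.45
tcp_pos: [0.6596, -0.0093, 0.1221]
tool_rot: [0.683, 0.73, -0.001, 0.003]
force: [-3.2, 3.1, 4.8]
finger_gap: 0.244
```

```bash
cat > look.py <<'E'
from h import *
from station import *
import sys
t=sys.argv[1]
for n in sys.argv[2:]:
    d=snapshot(n);cv2.imwrite(f"pics/{n}{t}.png",d["img"][:,:,::-1]);np.savez(f"/tmp/{n}{t}.npz",**d)
s=sense();print(s["t"],s["tcp_pos"].round(4) if hasattr(s["tcp_pos"],'round') else s["tcp_pos"],s["tool_rot"],s["force"],s["finger_gap"])
E
python3 look.py 1 side scene
```

```text
5.55 [ 0.6591 -0.0094  0.122 ] [ 0.68341344  0.7300243  -0.00150463  0.00288632] [-0.72287469  2.4271578   3.36704821] 0.2499762221610148
```

View pics/side1.png

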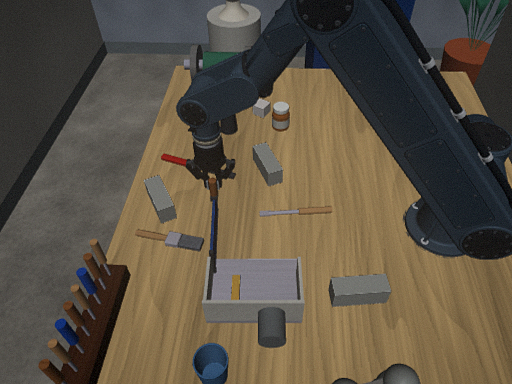

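The side view shows the door leaf from (213,265) to (213,190), open at about 92°, with the fingers on the post. Releasing and lifting.

Request:
{"api": "jog_arm", "payload": {"motion": [[0, 0, 0, 0, 100], [0, 0, 0, 0, 0], [0, 0, 0, 0, 0], [0, 0, 0, 0, 0], [0, 0, 2, 0, 0], [0, 0, 3, 0, 0], [0, 0, 3, 0, 0], [0, 0, 2, 0, 0], [0, 0, 0, 0, 0]]}}

```text
t: 6.3
tcp_pos: [0.6572, -0.0133, 0.2218]
tool_rot: [0.686, 0.728, -0.003, 0.003]
force: [0.5, -0.3, -0.5]
finger_gap: 0.999
```

Request:
{"api": "jog_arm", "payload": {"motion": [[-1.7, -2.4, 0, 2.7, 0], [-1.7, -2.4, 0, 2.7, 0], [-1.7, -2.4, 0, 2.7, 0], [-1.7, -2.4, 0, 2.7, 0], [-1.7, -2.4, 0, 2.7, 0], [-1.7, -2.4, 0, 2.7, 0], [-1.7, -2.4, 0, 2.7, 0], [-0.8, -1.2, 0, 1.5, 0], [0, 0, 0, 0, 0], [0, 0, 0, 0, 0]]}}

```text
t: 7.13
tcp_pos: [0.5227, -0.1994, 0.2164]
tool_rot: [0.539, 0.842, -0.0, 0.004]
force: [-0.7, -0.5, 0.4]
finger_gap: 0.998
```

```bash
python3 look.py 2 wrist scene side
python3 - <<'E'
from h import *
d=np.load("/tmp/wrist2.npz");W=cloud(d)
m=(abs(W[...,2]-.06)<.006)
for c,st,ce in comps(m,200): p=W[c];print(ce,st[4],p.mean(0).round(4),rect(p))
for n in("scene","side"):
    d=np.load(f"/tmp/{n}2.npz");W=cloud(d);X,Y,Z=np.moveaxis(W,-1,0)
    m=(Z>.15)&(Z<.17)&(abs(X-.655)<.05)&(abs(Y)<.05)
    for c,st,ce in comps(m,15): p=W[c];print(n,"post",ce,st[4],p.mean(0).round(4),rect(p))
E
```

```text
7.2833 [ 0.5238 -0.1982  0.2167] [ 5.38008182e-01  8.42929086e-01 -3.52961327e-04  4.19856516e-03] [-0.42579328 -0.20854985  0.3021097 ] 0.9998830940276898
[500.90585242  36.02798982] 393 [ 0.6546 -0.0041  0.0597] ((653.56396484375, 0.2189311981201172), (7.961366176605225, 38.93688201904297), 15.848224639892578)
[248.85622921 182.09043234] 7818 [ 0.5168 -0.2055  0.0604] ((518.572998046875, -209.4548797607422), (50.06085205078125, 139.10220336914062), 25.071199417114258)
scene post [286.3030303  204.28787879] 66 [ 0.6606 -0.0036  0.1604] ((659.61572265625, -1.8578548431396484), (19.017425537109375, 22.06766128540039), 49.93512725830078)
side post [212.45614035 181.50877193] 57 [0.6566 0.004  0.1593] ((656.5888671875, 3.1739845275878906), (19.321569442749023, 23.853261947631836), 8.164286613464355)
```

View pics/wrist2.png

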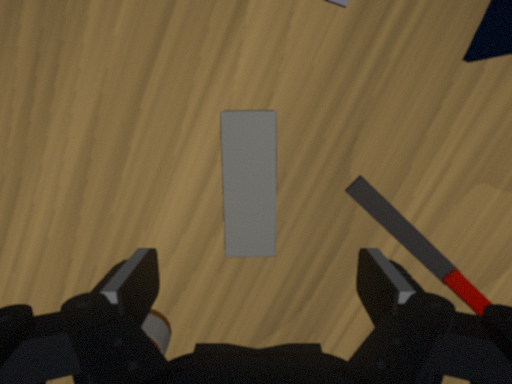

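The wrist view shows the block at (249,182), squared to the jaws: centre (0.5187, −0.2092), yaw 25.1°. The door post is at about (0.658, 0.001), which gives 1.6 rad, so the door is still open. Descending.

Request:
{"api": "jog_arm", "payload": {"motion": [[-0.5, -1.0, 0, 0, 0], [0, 0, 0, 0, 0], [0, 0, -3, 0, 0], [0, 0, -3, 0, 0], [0, 0, -3, 0, 0], [0, 0, -2, 0, 0], [0, 0, 0, 0, 0], [0, 0, 0, 0, 0]]}}

```text
t: 7.95
tcp_pos: [0.5248, -0.2064, 0.1058]
tool_rot: [0.535, 0.845, 0.0, 0.01]
force: [0.6, -0.3, 0.3]
finger_gap: 1.0
```

Request:
{"api": "jog_arm", "payload": {"motion": [[-0.6, -0.25, 0, 0, 0], [0, 0, 0, 0, 0], [0, 0, 0, 0, 0], [0, 0, 0, 0, 0]]}}

```text
t: 8.28
tcp_pos: [0.5207, -0.2099, 0.1097]
tool_rot: [0.534, 0.845, 0.0, 0.014]
force: [0.1, -0.7, -0.1]
finger_gap: 1.003
```

Request:
{"api": "jog_arm", "payload": {"motion": [[-0.1, 0, -1, 0, 0], [-0.1, 0, -1, 0, 0], [0, 0, -1, 0, 0]]}}

```text
t: 8.53
tcp_pos: [0.5216, -0.212, 0.0824]
tool_rot: [0.534, 0.845, 0.0, 0.019]
force: [0.5, -0.5, 0.3]
finger_gap: 0.998
```

Run:
```python
from station import *
import numpy as np
for i in range(1):
  s=sense();print(s["t"],*[np.round(s[k],4) for k in("q","qd","tau","tcp_pos","tool_rot","force")],sep="\n")
```

```text
8.5333
[-5.8490e-01  6.4930e-01  1.7384e+00  1.3000e-03  7.1530e-01 -1.0290e+00]
[ 0.0006  0.2096  0.0639  0.0015 -0.2868  0.0009]
[ 5.35000e-02 -4.34042e+01 -1.05886e+01  0.00000e+00  7.20000e-02
 -4.40000e-03]
[ 0.5216 -0.212   0.0824]
[0.5343 0.8451 0.     0.0193]
[ 0.5474 -0.4543  0.3319]
```

The tool is tilting slightly on the way down, about 2°. I'll go back up and see whether that undoes it.

Request:
{"api": "jog_arm", "payload": {"motion": [[0, 0, 4, 0, 0], [0, 0, 4, 0, 0], [0, 0, 4, 0, 0], [0, 0, 4, 0, 0]]}}

```text
t: 8.87
tcp_pos: [0.5101, -0.2052, 0.2217]
tool_rot: [0.535, 0.845, 0.001, -0.007]
force: [1.1, -0.2, -0.2]
finger_gap: 0.999
```

Request:
{"api": "jog_arm", "payload": {"motion": [[0, 0, 0, 0, 0], [0, 0, 0, 0, 0]]}}

```text
t: 9.03
tcp_pos: [0.5141, -0.2077, 0.2279]
tool_rot: [0.535, 0.845, 0.0, 0.001]
force: [0.3, -0.1, -0.3]
finger_gap: 0.994
```

Request:
{"api": "jog_arm", "payload": {"motion": [[0.3, 0, -0.6, 0, 0], [0.1, 0, -0.6, 0, 0], [0, 0, -0.6, 0, 0], [0, 0, -0.6, 0, 0], [0, 0, -0.6, 0, 0], [0, 0, -0.6, 0, 0], [0, 0, -0.6, 0, 0], [0, 0, -0.6, 0, 0], [0, 0, -0.6, 0, 0], [0, 0, -0.6, 0, 0]]}}

```text
t: 9.87
tcp_pos: [0.515, -0.2055, 0.1537]
tool_rot: [0.535, 0.845, 0.001, -0.006]
force: [-0.1, -0.6, 0.4]
finger_gap: 1.004
```

Request:
{"api": "jog_arm", "payload": {"motion": [[0.2, -0.2, -1, 0, 0], [0.1, -0.1, -1, 0, 0], [0, 0, -1, 0, 0], [0, 0, -1, 0, 0], [0, 0, -1, 0, 0], [0, 0, -1, 0, 0], [0, 0, -1, 0, 0], [0, 0, -0.8, 0, 0]]}}

```text
t: 10.53
tcp_pos: [0.5187, -0.2092, 0.0676]
tool_rot: [0.535, 0.845, 0.001, -0.005]
force: [-0.0, -0.4, -0.4]
finger_gap: 0.999
```

Excellent: the tilt is about 0.5° and the position is spot on. Going down to 0.030.

Request:
{"api": "jog_arm", "payload": {"motion": [[0, 0, -0.8, 0, 0], [0, 0, -0.8, 0, 0], [0, 0, -0.8, 0, 0], [0, 0, -0.7, 0, 0], [0, 0, -0.3, 0, 0], [0, 0, 0, 0, 0], [0, 0, 0, 0, 0]]}}

```text
t: 11.12
tcp_pos: [0.5178, -0.2086, 0.0274]
tool_rot: [0.535, 0.845, 0.001, -0.007]
force: [-0.5, 0.0, -0.1]
finger_gap: 0.998
```

Request:
{"api": "jog_arm", "payload": {"motion": [[0, 0, 0.2, 0, 60], [0, 0, 0, 0, 90], [0, 0, 0, 0, 120], [0, 0, 0, 0, 160], [0, 0, 0, 0, 200], [0, 0, 0, 0, 255], [0, 0, 0, 0, 255]], "squeeze": 50}}

```text
t: 11.7
tcp_pos: [0.5183, -0.2088, 0.0308]
tool_rot: [0.535, 0.845, 0.001, -0.006]
force: [0.1, -0.5, -1.5]
finger_gap: 0.577
```

The gap of 0.577 is 49 mm, so the block is gripped. Lifting.

Request:
{"api": "jog_arm", "payload": {"motion": [[0, 0, 1, 0, 255], [0, 0, 1.2, 0, 255], [0, 0, 1.2, 0, 255], [0, 0, 1.2, 0, 255], [0, 0, 1.2, 0, 255], [0, 0, 0.5, 0, 255], [0, 0, 0, 0, 255]]}}

```text
t: 12.28
tcp_pos: [0.5156, -0.2071, 0.0971]
tool_rot: [0.535, 0.845, 0.001, -0.009]
force: [-0.4, -0.7, -3.5]
finger_gap: 0.577
```

Request:
{"api": "jog_arm", "payload": {"motion": [[0.1, 2, 0, -1.6, 255], [0.1, 2, 0, -1.6, 255], [0.1, 2, 0, -1.6, 255], [0.1, 2, 0, -1.6, 255], [0.1, 2, 0, -1.6, 255], [0.1, 2, 0, -1.6, 255], [0.1, 2, 0, -1.6, 255], [0.1, 2, 0, -1.6, 255], [0.1, 2, 0, -1.6, 255], [0.1, 2, 0, -1.6, 255]]}}

```text
t: 13.12
tcp_pos: [0.5236, -0.004, 0.0947]
tool_rot: [0.656, 0.755, -0.0, -0.01]
force: [-0.3, 0.5, -4.2]
finger_gap: 0.575
```

Request:
{"api": "jog_arm", "payload": {"motion": [[0.1, 1.8, 0, -1.0, 255], [0.1, 1.8, 0, -1.0, 255], [0.1, 1.8, 0, -1.0, 255], [0.1, 1.8, 0, -0.6, 255], [0.1, 1.4, 0, 0, 255], [0.1, 1.0, 0, 0, 255], [0, 0, 0, 0, 255], [0, 0, 0, 0, 255]]}}

```text
t: 13.78
tcp_pos: [0.5254, 0.1012, 0.0911]
tool_rot: [0.679, 0.734, -0.002, -0.013]
force: [0.1, 0.2, -3.7]
finger_gap: 0.577
```

```bash
python3 look.py 3 wrist scene side
```

```text
13.9333 [0.5257 0.1003 0.0912] [ 0.67940571  0.73363866 -0.0020859  -0.01333604] [ 0.49150869 -0.636775   -4.03916854] 0.5771377190566652
```

View pics/wrist3.png

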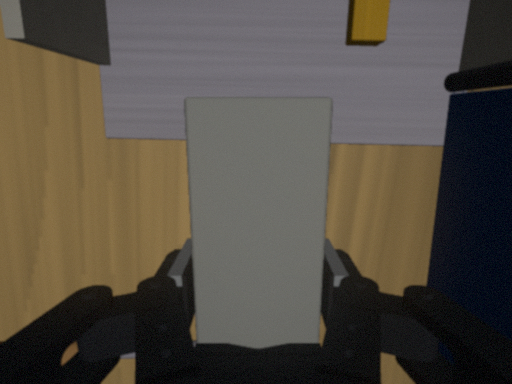

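View pics/scene3.png

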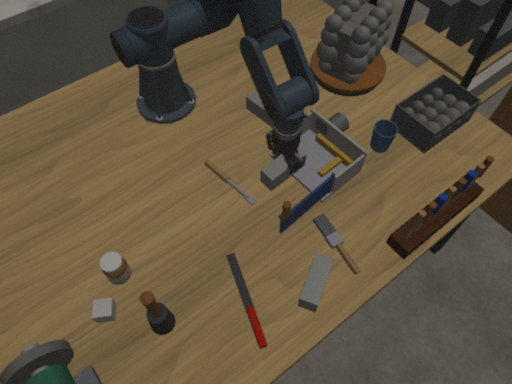

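Run:
```python
from h import *
for n in ("wrist","side","scene"):
    d=np.load(f"/tmp/{n}3.npz");W=cloud(d);X,Y,Z=np.moveaxis(W,-1,0)
    hsv=cv2.cvtColor(d["img"],cv2.COLOR_RGB2HSV);H,S=hsv[...,0],hsv[...,1]
    roi=(X>.36)&(X<.72)&(Y>-.05)&(Y<.42)
    for nm,m in (("low",(H>15)&(H<32)&(S>150)&(abs(Z-.028)<.005)&roi),("hi",(H>15)&(H<32)&(S>150)&(abs(Z-.040)<.005)&roi),("block",(S<60)&(Z>.118)&(Z<.14)&(abs(X-.53)<.08)&roi),("walls",(S<90)&(abs(Z-.09)<.004)&roi)):
        for c,st,ce in comps(m,60):
            p=W[c];print(n,nm,ce.round(),st[4],p.mean(0).round(4),[np.round(x,2) for x in rect(p)])
```

```text
wrist low [368.  21.] 1540 [0.5771 0.22   0.0281] [array([577.61, 220.41]), array([19.91, 21.83]), np.float64(3.45)]
wrist block [258. 220.] 35353 [0.524  0.1262 0.1212] [array([525.23, 121.56]), array([72.63, 97.7 ]), np.float64(4.69)]
wrist walls [16. 19.] 1065 [0.4195 0.1936 0.0898] [array([418.41, 193.93]), array([10.38, 15.37]), np.float64(4.3)]
side low [235. 287.] 165 [0.5776 0.246  0.028 ] [array([577.54, 244.92]), array([18.45, 67.74]), np.float64(3.5)]
side block [259. 228.] 565 [0.524  0.1261 0.1211] [array([525.82, 122.6 ]), array([72.89, 99.3 ]), np.float64(3.0)]
side walls [207. 277.] 155 [0.642  0.2592 0.0902] [array([642.29, 257.2 ]), array([122.05,  14.54]), np.float64(89.9)]
side walls [300. 279.] 149 [0.4159 0.2501 0.0899] [array([415.96, 246.45]), array([  8.36, 117.46]), np.float64(3.28)]
side walls [270. 305.] 109 [0.4853 0.3253 0.0898] [array([484.58, 325.26]), array([144.89,   4.43]), np.float64(3.03)]
scene low [330. 165.] 134 [0.5796 0.2561 0.0282] [array([577.92, 255.58]), array([92.79, 28.79]), np.float64(87.28)]
scene hi [334. 148.] 186 [0.5437 0.3028 0.0404] [array([541.02, 302.93]), array([147.15,  19.87]), np.float64(3.69)]
scene block [275. 166.] 384 [0.5281 0.0691 0.1222] [array([523.35,  66.91]), array([81.76, 72.29]), np.float64(78.97)]
scene walls [350. 162.] 150 [0.6344 0.2743 0.0906] [array([638.55, 268.21]), array([ 63.79, 154.98]), np.float64(26.99)]
```

```bash
cat > plane.py <<'E'
from h import *
import sys
d=np.load(f"/tmp/wrist{sys.argv[1]}.npz");W=cloud(d);zt=float(sys.argv[2]);X,Y,Z=np.moveaxis(W,-1,0)
S=cv2.cvtColor(d["img"],cv2.COLOR_RGB2HSV)[...,1]
m=(abs(Z-zt)<.008)&(S<60);m[340:]=0
c=max(comps(m,500),key=lambda c:c[1][4])[0]
c=cv2.erode(c.astype(np.uint8),np.ones((9,9)))>0
p=W[c];A=np.c_[p[:,:2]-p[:,:2].mean(0),np.ones(len(p))];k=np.linalg.lstsq(A,p[:,2],rcond=None)[0]
print("slope x,y (rad)",k[:2].round(4),"z",k[2].round(4))
# edges left/right/front in image -> world rays at top plane
cc=(c*255).astype(np.uint8)
m2=cv2.dilate(cc,np.ones((9,9)))>0
p=W[m2];t=[]
for r in range(m2.shape[0]):
    cs=np.flatnonzero(m2[r])
    if len(cs)>60: t.append(np.r_[W[r,cs[0]+1],W[r,cs[-1]-1]])
t=np.array(t)
for o in(0,3):
    k=np.polyfit(t[:,o+1],t[:,o],1);print("edge yaw deg",np.degrees(np.arctan(-k[0])).round(2),"x at mean",t[:,o].mean().round(4),t[:,o+1].mean().round(4))
print("front y max",np.nanpercentile(p[:,1],99.5).round(4))
E
python3 plane.py 3 .121
```

```text
slope x,y (rad) [-0.018   0.0041] z 0.1208
edge yaw deg 3.79 x at mean 0.4994 0.1246
edge yaw deg 4.95 x at mean 0.5483 0.1287
front y max 0.1704
```

Request:
{"api": "jog_arm", "payload": {"motion": [[0.15, 1.6, 0, -0.6, 255], [0.15, 1.6, 0, -0.6, 255], [0.15, 1.6, 0, 0, 255], [0.15, 1.6, 0, 0, 255], [0.15, 1.6, 0, 0, 255], [0.15, 1.4, 0, 0, 255], [0.1, 0.9, 0, 0, 255], [0, 0, 0, 0, 255], [0, 0, 0, 0, 255]]}}

```text
t: 14.68
tcp_pos: [0.538, 0.1976, 0.091]
tool_rot: [0.693, 0.721, -0.003, -0.013]
force: [0.5, -0.3, -4.6]
finger_gap: 0.582
```

Request:
{"api": "jog_arm", "payload": {"motion": [[-0.1, 1.0, 0, 0.5, 255], [-0.1, 0.8, 0, 0.4, 255], [0, 0, 0, 0, 255], [0, 0, -2.5, 0, 255], [0, 0, 0, 0, 255], [0, 0, 0, 0, 255]]}}

```text
t: 15.18
tcp_pos: [0.5366, 0.2145, 0.0664]
tool_rot: [0.687, 0.726, -0.003, -0.012]
force: [1.4, 0.6, -3.0]
finger_gap: 0.58
```

Request:
{"api": "jog_arm", "payload": {"motion": [[0, 0, -1.4, 0, 255], [0, 0, 0, 0, 255], [0, 0, 0, 0, 255]]}}

```text
t: 15.43
tcp_pos: [0.5371, 0.2142, 0.0541]
tool_rot: [0.687, 0.726, -0.003, -0.012]
force: [1.1, 0.4, -3.3]
finger_gap: 0.577
```

```bash
python3 look.py 4 wrist; python3 plane.py 4 .082;  python3 - <<'E'
from h import *
d=np.load(f"/tmp/wrist4.npz");W=cloud(d);X,Y,Z=np.moveaxis(W,-1,0)
hsv=cv2.cvtColor(d["img"],cv2.COLOR_RGB2HSV);H,S=hsv[...,0],hsv[...,1]
for nm,z in (("low",.028),("hi",.04)):
    m=(H>15)&(H<32)&(S>150)&(abs(Z-z)<.005)
    for c,st,ce in comps(m,60):
            p=W[c];print(nm,ce.round(),st[4],p.mean(0).round(4),[np.round(x,2) for x in rect(p)],np.round(np.percentile(p[:,:2],[1,99],axis=0),4).tolist())
E
```

```text
15.4833 [0.5369 0.2141 0.0541] [ 0.68732916  0.72624385 -0.00290555 -0.01183455] [-0.26108631 -0.73988645 -4.10805535] 0.5777009519629155
slope x,y (rad) [-0.0163  0.0011] z 0.0837
edge yaw deg 2.88 x at mean 0.5117 0.2383
edge yaw deg 3.96 x at mean 0.5603 0.2413
front y max 0.2832
low [341. 144.] 5552 [0.5757 0.2638 0.0284] [array([559.33, 254.56]), array([104.79,  88.92]), np.float64(3.27)] [[0.5197, 0.213], [0.5961, 0.301]]
hi [275.  49.] 13360 [0.539  0.3055 0.0403] [array([538.37, 305.74]), array([149.34,  16.55]), np.float64(3.29)] [[0.4657, 0.2948], [0.6107, 0.316]]
```

View pics/wrist4.png

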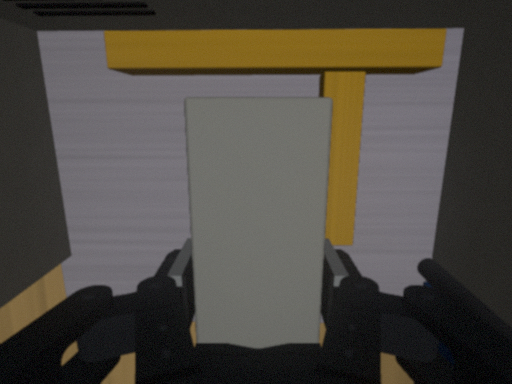

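The wrist view shows the block over the bed, left of the side stop bar at (345,150) and short of the back stop at (275,50). The gaps are about 7 and 13 mm. Lowering onto the bed.

Request:
{"api": "jog_arm", "payload": {"motion": [[0, 0, -0.5, 0, 255], [0, 0, -0.4, 0, 255], [0, 0, -0.2, 0, 255], [0, 0, 0, 0, 255]]}}

```text
t: 15.82
tcp_pos: [0.5385, 0.2142, 0.045]
tool_rot: [0.687, 0.726, -0.001, -0.01]
force: [0.8, -0.1, -4.6]
finger_gap: 0.575
```

Request:
{"api": "jog_arm", "payload": {"motion": [[0, 0, -0.2, 0, 255], [0, 0, -0.2, 0, 255], [0, 0, 0, 0, 255]]}}

```text
t: 16.07
tcp_pos: [0.539, 0.2144, 0.0438]
tool_rot: [0.687, 0.726, -0.0, -0.01]
force: [-0.4, -0.2, -3.2]
finger_gap: 0.575
```

Request:
{"api": "jog_arm", "payload": {"motion": [[0, 0, -0.3, 0, 255], [0, 0, -0.2, 0, 255]]}}

```text
t: 16.23
tcp_pos: [0.5396, 0.2147, 0.043]
tool_rot: [0.687, 0.726, 0.0, -0.009]
force: [-4.1, -1.4, 13.2]
finger_gap: 0.574
```

Contact with the bed. Easing off and sliding towards the side stop (+x).

Request:
{"api": "jog_arm", "payload": {"motion": [[0, 0, 0, 0, 255], [0.2, 0, 0, 0, 255]]}}

```text
t: 16.4
tcp_pos: [0.5414, 0.2147, 0.0439]
tool_rot: [0.687, 0.727, 0.001, -0.009]
force: [-0.2, 0.9, -3.2]
finger_gap: 0.579
```

Request:
{"api": "jog_arm", "payload": {"motion": [[0.2, 0, 0, 0, 255], [0, 0, 0, 0, 255]]}}

```text
t: 16.57
tcp_pos: [0.5436, 0.2147, 0.0432]
tool_rot: [0.687, 0.727, 0.0, -0.009]
force: [-1.4, -0.4, -4.1]
finger_gap: 0.574
```

Request:
{"api": "jog_arm", "payload": {"motion": [[-0.05, 0.3, 0, 0, 255], [-0.05, 0.3, -0.1, 0, 255], [0, 0.2, -0.1, 0, 255], [0, 0, 0, 0, 255]]}}

```text
t: 16.9
tcp_pos: [0.5436, 0.2179, 0.0434]
tool_rot: [0.686, 0.728, -0.003, -0.006]
force: [-0.7, 1.3, -4.7]
finger_gap: 0.574
```

Request:
{"api": "jog_arm", "payload": {"motion": [[0, 0.4, 0, 0, 255], [0, 0.3, 0, 0, 255]]}}

```text
t: 17.07
tcp_pos: [0.5432, 0.2242, 0.0433]
tool_rot: [0.686, 0.727, -0.004, -0.006]
force: [-1.5, -4.3, 1.2]
finger_gap: 0.573
```

Request:
{"api": "jog_arm", "payload": {"motion": [[0, 0, 0, 0, 255]]}}

```text
t: 17.15
tcp_pos: [0.5432, 0.2246, 0.0433]
tool_rot: [0.686, 0.728, -0.004, -0.006]
force: [-1.0, -3.2, 0.9]
finger_gap: 0.576
```

```bash
python3 look.py 5 wrist; python3 plane.py 5 .072
```

```text
17.2 [0.5432 0.2246 0.0433] [ 0.68603049  0.72753465 -0.00375205 -0.00643617] [-1.16822864 -2.11732863  0.19148789] 0.5767139703333424
slope x,y (rad) [-0.0097 -0.0055] z 0.0728
edge yaw deg 2.63 x at mean 0.5174 0.249
edge yaw deg 4.77 x at mean 0.5665 0.2521
front y max 0.2939
```

View pics/wrist5.png

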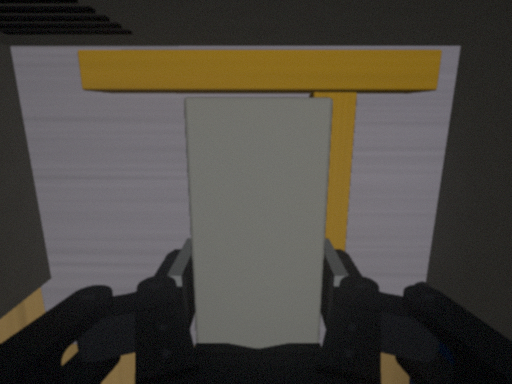

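Request:
{"api": "jog_arm", "payload": {"motion": [[0, 0.3, 0, 0, 255]]}}

```text
t: 17.28
tcp_pos: [0.5431, 0.227, 0.0433]
tool_rot: [0.686, 0.728, -0.004, -0.006]
force: [-2.1, -5.6, 2.8]
finger_gap: 0.578
```

Request:
{"api": "jog_arm", "payload": {"motion": [[0, 0.2, 0, 0, 255]]}}

```text
t: 17.37
tcp_pos: [0.5431, 0.2286, 0.0434]
tool_rot: [0.686, 0.728, -0.005, -0.006]
force: [-0.7, -10.8, 1.9]
finger_gap: 0.576
```

Request:
{"api": "jog_arm", "payload": {"motion": [[0, 0.2, 0, 0, 255]]}}

```text
t: 17.45
tcp_pos: [0.5431, 0.2286, 0.0435]
tool_rot: [0.685, 0.729, -0.007, -0.005]
force: [-0.2, -17.0, 4.1]
finger_gap: 0.576
```

Back stop contact, about 12–15 N. Now adding the push in x.

Request:
{"api": "jog_arm", "payload": {"motion": [[0.2, 0.1, 0, 0, 255]]}}

```text
t: 17.53
tcp_pos: [0.5432, 0.2285, 0.0436]
tool_rot: [0.685, 0.728, -0.009, -0.006]
force: [-8.7, -3.6, 6.9]
finger_gap: 0.577
```

Request:
{"api": "jog_arm", "payload": {"motion": [[0.2, 0.1, 0, 0, 255]]}}

```text
t: 17.62
tcp_pos: [0.5433, 0.2285, 0.0437]
tool_rot: [0.685, 0.728, -0.011, -0.007]
force: [-4.4, -6.8, 5.2]
finger_gap: 0.577
```

```bash
python3 look.py 6 wrist; python3 plane.py 6 .072
```

```text
17.6667 [0.5433 0.2285 0.0437] [ 0.68508504  0.72834435 -0.01127388 -0.00677468] [-5.35441968 -6.74571232  6.43171377] 0.5750951775149684
slope x,y (rad) [-0.0197 -0.0101] z 0.0731
edge yaw deg 3.06 x at mean 0.5177 0.2528
edge yaw deg 4.26 x at mean 0.5665 0.2561
front y max 0.2979
```

View pics/wrist6.png

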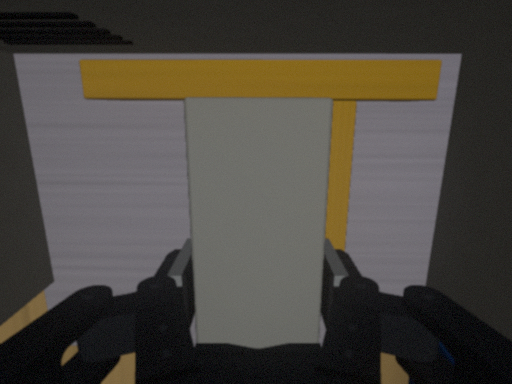

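Request:
{"api": "jog_arm", "payload": {"motion": [[0.4, 0.2, 0, 0, 255]]}}

```text
t: 17.75
tcp_pos: [0.5435, 0.2285, 0.0439]
tool_rot: [0.685, 0.728, -0.016, -0.009]
force: [-9.3, -13.2, 10.3]
finger_gap: 0.577
```

```bash
python3 look.py 7 wrist; python3 plane.py 7 .072;python3 look.py 7 side;python3 look.py 7 scene
```

```text
17.8 [0.5435 0.2285 0.044 ] [ 0.68485685  0.72844542 -0.01612531 -0.00885063] [ -7.40573707 -10.45848809   8.37115316] 0.5796678889284326
slope x,y (rad) [-0.0281 -0.0111] z 0.0733
edge yaw deg 2.35 x at mean 0.5177 0.253
edge yaw deg 4.58 x at mean 0.5669 0.2565
front y max 0.2979
17.85 [0.5435 0.2285 0.0439] [ 0.68489759  0.72841464 -0.01584467 -0.00873823] [ -7.17587953 -10.02168575   9.21245236] 0.5751796419597948
17.9 [0.5435 0.2285 0.0439] [ 0.68492151  0.72839601 -0.01569506 -0.00868603] [-7.11629479 -9.84989472  8.92737231] 0.5767813840093966
```

Run:
```python
from station import *
import numpy as np
s=sense();q=np.array(s["q"]);print(q.round(4),"pitch err",(q[1]+q[2]+q[4]-np.pi).round(4),"tau",np.round(s["tau"],2))
```

```text
[ 0.2104  0.7539  1.6272 -0.005   0.7962  0.1525] pitch err 0.0357 tau [  4.01 -42.73 -14.43   1.22  -2.27  -0.11]
```

View pics/side7.png

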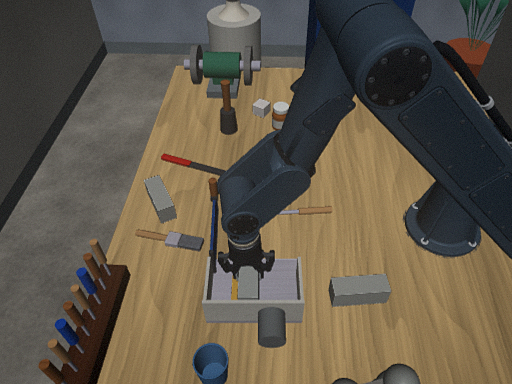

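Pushing at the gripping height, well above the low side stop, tips the block about 0.03 rad and drags the tool pitch with it. I'll let it settle flat on the bed, level the tool, and regrip lower.

Request:
{"api": "jog_arm", "payload": {"motion": [[0, 0, 0, 0, 255], [0, 0, 0, 0, 140], [0, 0, 0, 0, 60], [0, 0, 0, 0, 0], [0, 0, 0, 0, 0], [0, 0, 0, 0, 0]]}}

```text
t: 18.4
tcp_pos: [0.5455, 0.2311, 0.0442]
tool_rot: [0.685, 0.728, -0.012, -0.008]
force: [1.0, -0.2, -0.0]
finger_gap: 1.003
```

```bash
cat > st.py <<'E'
from station import *
import numpy as np
s=sense();q=np.array(s["q"]);r=s["tool_rot"]
x,y,z,w=r
print(round(s["t"],2),"tcp",np.round(s["tcp_pos"],4),"a",round(2*np.degrees(np.arctan2(y,x)),2),"tip dir",round(2*(x*z+w*y),4),round(2*(y*z-w*x),4),"pitch",(q[1]+q[2]+q[4]-np.pi).round(4),"F",np.round(s["force"],1))
E
python3 look.py 8 wrist; python3 plane.py 8 .072;python3 st.py
```

```text
18.45 [0.5455 0.2311 0.0443] [ 0.68540719  0.72801012 -0.01234342 -0.00811722] [ 0.9262399   0.26890815 -0.03143128] 1.0023131556096445
slope x,y (rad) [-0.0005 -0.0005] z 0.0724
edge yaw deg 3.64 x at mean 0.5171 0.2529
edge yaw deg 3.7 x at mean 0.5649 0.2563
front y max 0.2974
18.45 tcp [0.5455 0.2311 0.0443] a 93.45 tip dir -0.0287 -0.0068 pitch 0.0295 F [ 0.9  0.3 -0. ]
```

Request:
{"api": "jog_arm", "payload": {"motion": [[-0.1, -0.1, 0.8, 0, 0], [-0.1, -0.1, 0.8, 0, 0], [0, 0, 0.8, 0, 0], [0, 0, 0.8, 0, 0], [0, 0, 0.8, 0, 0], [0, 0, 0.8, 0, 0], [0, 0, 0.8, 0, 0], [0, 0, 0, 0, 0], [0, 0, 0, 0, 0]]}}

```text
t: 19.2
tcp_pos: [0.5445, 0.2297, 0.1084]
tool_rot: [0.685, 0.728, -0.01, -0.007]
force: [-0.1, 0.4, -0.2]
finger_gap: 0.998
```

```bash
python3 st.py
```

```text
19.2 tcp [0.5445 0.2297 0.1084] a 93.46 tip dir -0.0242 -0.0054 pitch 0.0248 F [-0.1  0.4 -0.2]
```

Request:
{"api": "jog_arm", "payload": {"motion": [[0, 0, -3, 0, 0], [0, 0, 0, 0, 0], [0, 0, 0, 0, 0]]}}

```text
t: 19.45
tcp_pos: [0.5459, 0.23, 0.0791]
tool_rot: [0.685, 0.728, -0.009, -0.006]
force: [-0.2, 0.1, 0.7]
finger_gap: 1.001
```

```bash
python3 st.py
```

```text
19.45 tcp [0.5459 0.23   0.0791] a 93.47 tip dir -0.021 -0.0047 pitch 0.0215 F [-0.2  0.1  0.7]
```

Request:
{"api": "jog_arm", "payload": {"motion": [[0, 0, 4, 0, 0], [0, 0, 0, 0, 0], [0, 0, -4, 0, 0], [0, 0, 0, 0, 0], [0, 0, 4, 0, 0], [0, 0, 0, 0, 0], [0, 0, -4, 0, 0], [0, 0, 0, 0, 0], [0, 0, 4, 0, 0], [0, 0, 0, 0, 0]]}}

```text
t: 20.28
tcp_pos: [0.5465, 0.2303, 0.1234]
tool_rot: [0.685, 0.728, -0.014, -0.009]
force: [1.7, 0.7, 0.9]
finger_gap: 1.0
```

```bash
python3 st.py
```

```text
20.28 tcp [0.5465 0.2303 0.1234] a 93.48 tip dir -0.032 -0.0071 pitch 0.0327 F [1.7 0.7 0.9]
```

Request:
{"api": "jog_arm", "payload": {"motion": [[0, 0, 0, 0, 0], [0, 0, 1, 0, 0], [0, 0, 1, 0, 0], [0, 0, 1, 0, 0], [0, 0, 1, 0, 0], [0, 0, 1, 0, 0], [0, 0, 1, 0, 0], [0, 0, 1, 0, 0], [0, 0, 0, 0, 0], [0, 0, 0, 0, 0]]}}

```text
t: 21.12
tcp_pos: [0.5487, 0.2311, 0.2143]
tool_rot: [0.685, 0.728, -0.007, -0.004]
force: [0.6, 0.2, -1.4]
finger_gap: 1.004
```

```bash
python3 st.py
```

```text
21.12 tcp [0.5487 0.2311 0.2143] a 93.51 tip dir -0.0156 -0.0036 pitch 0.0161 F [ 0.6  0.2 -1.4]
```

Request:
{"api": "jog_arm", "payload": {"motion": [[0, 0, -3, 0, 0], [0, 0, -3, 0, 0], [0, 0, -2, 0, 0], [0, 0, 0, 0, 0], [0, 0, 0, 0, 0]]}}

```text
t: 21.53
tcp_pos: [0.5494, 0.2312, 0.1323]
tool_rot: [0.685, 0.728, -0.005, -0.004]
force: [0.4, -0.1, -0.2]
finger_gap: 1.001
```

```bash
python3 st.py
```

```text
21.53 tcp [0.5494 0.2312 0.1323] a 93.51 tip dir -0.0128 -0.003 pitch 0.0131 F [ 0.4 -0.1 -0.2]
```

Request:
{"api": "jog_arm", "payload": {"motion": [[0, 0, 1, 0, 0], [0, 0, 1, 0, 0], [0, 0, 1, 0, 0], [0, 0, 1, 0, 0], [0, 0, 1, 0, 0], [0, 0, 1, 0, 0], [0, 0, 1, 0, 0], [0, 0, 0, 0, 0], [0, 0, 0, 0, 0]]}}

```text
t: 22.28
tcp_pos: [0.5529, 0.2322, 0.2185]
tool_rot: [0.685, 0.729, 0.0, 0.0]
force: [-0.6, -0.1, -0.1]
finger_gap: 0.998
```

Request:
{"api": "jog_arm", "payload": {"motion": [[-0.1, 0, -3, 0, 0], [-0.1, 0, -3, 0, 0], [-0.1, 0, -3, 0, 0], [0, 0, -2, 0, 0], [0, 0, 0, 0, 0], [0, 0, 0, 0, 0]]}}

```text
t: 22.78
tcp_pos: [0.5509, 0.2325, 0.1071]
tool_rot: [0.685, 0.729, 0.003, 0.002]
force: [0.4, -0.4, 1.4]
finger_gap: 0.995
```

```bash
python3 st.py
```

```text
22.78 tcp [0.5509 0.2325 0.1071] a 93.52 tip dir 0.0077 0.0015 pitch -0.0078 F [ 0.4 -0.4  1.4]
```

Request:
{"api": "jog_arm", "payload": {"motion": [[-0.4, -0.25, -0.8, 0, 0], [-0.3, -0.2, -0.8, 0, 0], [0, 0, -0.8, 0, 0], [0, 0, -0.8, 0, 0], [0, 0, -0.8, 0, 0], [0, 0, -0.8, 0, 0], [0, 0, -0.8, 0, 0], [0, 0, -0.4, 0, 0], [0, 0, 0, 0, 0]]}}

```text
t: 23.53
tcp_pos: [0.5463, 0.2281, 0.0455]
tool_rot: [0.685, 0.728, 0.006, 0.005]
force: [0.1, 0.4, -0.2]
finger_gap: 0.995
```

```bash
python3 st.py
```

```text
23.53 tcp [0.5463 0.2281 0.0455] a 93.52 tip dir 0.0156 0.0031 pitch -0.0159 F [ 0.1  0.4 -0.2]
```

Request:
{"api": "jog_arm", "payload": {"motion": [[-0.3, 0, -0.4, 0, 0], [-0.1, 0, -0.5, 0, 0], [0, 0, 0, 0, 0], [0, 0, 0, 0, 0]]}}

```text
t: 23.87
tcp_pos: [0.5421, 0.2282, 0.0354]
tool_rot: [0.685, 0.729, 0.007, 0.005]
force: [-1.7, -0.9, 0.5]
finger_gap: 1.002
```

```bash
python3 st.py
```

```text
23.87 tcp [0.5421 0.2282 0.0354] a 93.53 tip dir 0.0157 0.0032 pitch -0.0161 F [-1.7 -0.9  0.5]
```

Request:
{"api": "jog_arm", "payload": {"motion": [[0, 0, 0, 0, 60], [0, 0, 0, 0, 100], [0, 0, 0, 0, 140], [0, 0, 0, 0, 200], [0, 0, 0, 0, 255], [0, 0, 0, 0, 255]], "squeeze": 50}}

```text
t: 24.37
tcp_pos: [0.5427, 0.2284, 0.0362]
tool_rot: [0.685, 0.729, 0.007, 0.005]
force: [0.3, 0.2, -1.2]
finger_gap: 0.579
```

```bash
python3 look.py 9 wrist; python3 plane.py 9 .072;python3 st.py
```

```text
24.4167 [0.5427 0.2284 0.0362] [0.68491065 0.72857092 0.00737485 0.00523706] [ 0.51060479 -0.78254598 -1.35597552] 0.5805378620919036
slope x,y (rad) [ 0.0123 -0.0006] z 0.0728
edge yaw deg 2.46 x at mean 0.5152 0.2551
edge yaw deg 5.04 x at mean 0.5645 0.2581
front y max 0.2971
24.42 tcp [0.5427 0.2284 0.0362] a 93.54 tip dir 0.0177 0.0036 pitch -0.0181 F [ 0.5 -0.8 -1.4]
```

Request:
{"api": "jog_arm", "payload": {"motion": [[0.2, 0.1, -0.1, 0, 255]]}}

```text
t: 24.5
tcp_pos: [0.5429, 0.2285, 0.036]
tool_rot: [0.685, 0.729, 0.005, 0.004]
force: [-5.9, -6.6, 19.7]
finger_gap: 0.581
```

Request:
{"api": "jog_arm", "payload": {"motion": [[0.25, 0.15, -0.1, 0, 255]]}}

```text
t: 24.58
tcp_pos: [0.5431, 0.2285, 0.036]
tool_rot: [0.685, 0.729, 0.002, 0.003]
force: [-5.8, -6.5, 13.4]
finger_gap: 0.579
```

```bash
python3 look.py 10 wrist; python3 plane.py 10 .072;python3 st.py
```

```text
24.6333 [0.5431 0.2285 0.0359] [0.68458255 0.72892701 0.0018767  0.00293561] [-4.68969545 -5.68374152 10.40834457] 0.5802559470671417
slope x,y (rad) [ 0.0002 -0.0021] z 0.0725
edge yaw deg 2.46 x at mean 0.516 0.2554
edge yaw deg 4.93 x at mean 0.5654 0.2584
front y max 0.2973
24.63 tcp [0.5431 0.2285 0.0359] a 93.59 tip dir 0.0068 -0.0013 pitch -0.0064 F [-4.7 -5.7 10.4]
```

Request:
{"api": "jog_arm", "payload": {"motion": [[0.6, 0.3, 0, 0, 255]]}}

```text
t: 24.72
tcp_pos: [0.5433, 0.2287, 0.0363]
tool_rot: [0.685, 0.729, -0.005, -0.0]
force: [-12.6, -14.0, 12.0]
finger_gap: 0.578
```

```bash
python3 look.py 11 wrist; python3 plane.py 11 .072;python3 st.py
```

```text
24.7667 [0.5433 0.2286 0.0363] [ 6.84906247e-01  7.28612855e-01 -5.14381531e-03 -5.30623514e-04] [ -9.54993604 -10.7232545   13.09554832] 0.5801339536324035
slope x,y (rad) [-0.0113 -0.005 ] z 0.0727
edge yaw deg 2.34 x at mean 0.5167 0.2555
edge yaw deg 4.95 x at mean 0.5661 0.2586
front y max 0.2976
24.77 tcp [0.5433 0.2286 0.0363] a 93.54 tip dir -0.0078 -0.0068 pitch 0.0091 F [ -9.5 -10.7  13.1]
```

Request:
{"api": "jog_arm", "payload": {"motion": [[0.6, 0.4, 0.1, 0, 255]]}}

```text
t: 24.85
tcp_pos: [0.5434, 0.2288, 0.037]
tool_rot: [0.685, 0.728, -0.012, -0.003]
force: [-6.2, -15.5, 0.8]
finger_gap: 0.579
```

```bash
python3 look.py 12 wrist; python3 plane.py 12 .072;python3 st.py
```

```text
24.9 [0.5435 0.2288 0.0369] [ 0.6850368   0.72838603 -0.01285478 -0.00362396] [ -8.29714042 -13.26100248   9.1430054 ] 0.5818381131433599
slope x,y (rad) [-0.0232 -0.0115] z 0.0732
edge yaw deg 2.33 x at mean 0.5176 0.2559
edge yaw deg 4.32 x at mean 0.5666 0.2591
front y max 0.2981
24.9 tcp [0.5435 0.2288 0.0369] a 93.51 tip dir -0.0229 -0.0138 pitch 0.0253 F [ -8.3 -13.3   9.1]
```

Request:
{"api": "jog_arm", "payload": {"motion": [[-0.2, 0.0, -0.3, 0, 255]]}}

```text
t: 24.98
tcp_pos: [0.5432, 0.2283, 0.0362]
tool_rot: [0.685, 0.728, -0.011, -0.002]
force: [2.3, 4.7, 26.6]
finger_gap: 0.578
```

```bash
python3 look.py 13 wrist; python3 plane.py 13 .072;python3 st.py
```

```text
25.0333 [0.5433 0.2284 0.0363] [ 0.68520993  0.72825889 -0.01104615 -0.00207791] [-0.70271374 -3.56214532 10.67638158] 0.5796925088158508
slope x,y (rad) [-0.0202 -0.0019] z 0.0728
edge yaw deg 1.94 x at mean 0.5172 0.2557
edge yaw deg 4.75 x at mean 0.5664 0.2586
front y max 0.2975
25.03 tcp [0.5433 0.2284 0.0363] a 93.49 tip dir -0.0182 -0.0132 pitch 0.0206 F [-0.7 -3.6 10.7]
```

Request:
{"api": "jog_arm", "payload": {"motion": [[-0.5, 0.0, -0.2, 0, 255]]}}

```text
t: 25.12
tcp_pos: [0.542, 0.2285, 0.0362]
tool_rot: [0.686, 0.728, -0.008, 0.0]
force: [4.7, -0.6, 1.1]
finger_gap: 0.578
```

Request:
{"api": "jog_arm", "payload": {"motion": [[-0.4, 0.0, -0.2, 0, 255]]}}

```text
t: 25.2
tcp_pos: [0.5414, 0.2284, 0.0359]
tool_rot: [0.686, 0.728, -0.004, 0.003]
force: [2.2, -2.4, 6.0]
finger_gap: 0.578
```

```bash
python3 look.py 14 wrist; python3 plane.py 14 .072;python3 st.py
```

```text
25.25 [0.5413 0.2284 0.0359] [ 0.68591962  0.72765772 -0.00428101  0.00319389] [ 2.97973964 -2.90813138  6.96894019] 0.5763248897434252
slope x,y (rad) [-0.0043 -0.0012] z 0.0725
edge yaw deg 2.08 x at mean 0.5149 0.2556
edge yaw deg 4.71 x at mean 0.5641 0.2586
front y max 0.2975
25.25 tcp [0.5413 0.2284 0.0359] a 93.38 tip dir -0.0012 -0.0106 pitch 0.0035 F [ 3.  -2.9  7. ]
```

Request:
{"api": "jog_arm", "payload": {"motion": [[-0.4, 0.0, -0.15, 0, 255]]}}

```text
t: 25.33
tcp_pos: [0.5411, 0.2284, 0.0359]
tool_rot: [0.686, 0.727, -0.001, 0.006]
force: [4.7, -2.8, 5.0]
finger_gap: 0.577
```

Request:
{"api": "jog_arm", "payload": {"motion": [[-0.3, 0.0, -0.15, 0, 255]]}}

```text
t: 25.42
tcp_pos: [0.541, 0.2284, 0.036]
tool_rot: [0.686, 0.727, 0.001, 0.008]
force: [1.5, -2.1, 11.0]
finger_gap: 0.581
```

```bash
python3 look.py 15 wrist; python3 plane.py 15 .072;python3 st.py
```

```text
25.4667 [0.541  0.2284 0.0361] [0.6861252  0.72743683 0.00157621 0.00808633] [ 3.64924308 -1.68510835  6.19010252] 0.5769266010586797
slope x,y (rad) [ 0.0092 -0.0011] z 0.0727
edge yaw deg 2.12 x at mean 0.5138 0.2557
edge yaw deg 4.81 x at mean 0.5632 0.2586
front y max 0.2975
25.47 tcp [0.541  0.2284 0.0361] a 93.35 tip dir 0.0139 -0.0088 pitch -0.0116 F [ 3.6 -1.7  6.2]
```

Request:
{"api": "jog_arm", "payload": {"motion": [[0.25, 0.0, 0.0, 0, 255]]}}

```text
t: 25.55
tcp_pos: [0.5425, 0.2283, 0.0362]
tool_rot: [0.686, 0.727, 0.001, 0.007]
force: [-1.0, 0.3, -2.8]
finger_gap: 0.583
```

Request:
{"api": "jog_arm", "payload": {"motion": [[0.3, 0.1, 0.0, 0, 255]]}}

```text
t: 25.63
tcp_pos: [0.543, 0.2284, 0.036]
tool_rot: [0.686, 0.728, -0.002, 0.006]
force: [-4.9, -6.0, 7.5]
finger_gap: 0.577
```

```bash
python3 look.py 16 wrist; python3 plane.py 16 .072;python3 st.py
```

```text
25.6833 [0.543  0.2284 0.0359] [ 0.6859313   0.72763918 -0.00221196  0.00588012] [-3.50389773 -3.7123905   6.84442295] 0.5729831072184366
slope x,y (rad) [ 0.0024 -0.0024] z 0.0725
edge yaw deg 2.48 x at mean 0.5161 0.2556
edge yaw deg 4.75 x at mean 0.5653 0.2585
front y max 0.2975
25.68 tcp [0.543  0.2284 0.0359] a 93.38 tip dir 0.0055 -0.0113 pitch -0.0029 F [-3.5 -3.7  6.8]
```

Request:
{"api": "jog_arm", "payload": {"motion": [[0.8, 0.4, 0.05, 0, 255]]}}

```text
t: 25.77
tcp_pos: [0.5433, 0.2286, 0.0362]
tool_rot: [0.685, 0.728, -0.011, 0.002]
force: [-18.4, -20.3, 21.8]
finger_gap: 0.58
```

```bash
for i in 17 18 19; do python3 look.py $i wrist; python3 plane.py $i .072; done;python3 st.py
```

```text
25.8167 [0.5433 0.2285 0.0362] [ 0.685402    0.72806225 -0.01212603  0.00155745] [-13.26911263 -12.97406451  16.10930694] 0.5797105085545117
slope x,y (rad) [-0.0147 -0.0044] z 0.0727
edge yaw deg 1.62 x at mean 0.5167 0.256
edge yaw deg 4.99 x at mean 0.5665 0.259
front y max 0.2977
25.8667 [0.5433 0.2285 0.0362] [ 0.68548198  0.72799699 -0.01147403  0.00178801] [-11.62594123 -12.66858761  15.63409859] 0.5780696241457384
slope x,y (rad) [-0.0172 -0.0033] z 0.0728
edge yaw deg 2.41 x at mean 0.5172 0.2559
edge yaw deg 5.18 x at mean 0.5663 0.2588
front y max 0.2976
25.9167 [0.5433 0.2285 0.0361] [ 0.68547426  0.72800894 -0.01115162  0.00191659] [-10.90778923 -13.00847394  15.74858269] 0.5771447794795379
slope x,y (rad) [-0.0169 -0.0041] z 0.0728
edge yaw deg 1.85 x at mean 0.5171 0.256
edge yaw deg 5.07 x at mean 0.5663 0.259
front y max 0.2975
25.92 tcp [0.5433 0.2285 0.0361] a 93.45 tip dir -0.0125 -0.0189 pitch 0.0164 F [-10.9 -13.   15.7]
```

Settled at Fx 11, Fy 13 and tilt 0.017, but the bed load is 16 N, so bed friction could be hiding the stop forces. I'll back off slightly and push again with less weight on the bed.

Request:
{"api": "jog_arm", "payload": {"motion": [[-0.4, 0.0, -0.2, 0, 255], [-0.5, 0.0, -0.2, 0, 255], [-0.4, 0.0, -0.15, 0, 255], [-0.4, 0.0, -0.15, 0, 255], [-0.3, 0.0, -0.1, 0, 255]]}}

```text
t: 26.33
tcp_pos: [0.5416, 0.2284, 0.0364]
tool_rot: [0.686, 0.727, 0.005, 0.015]
force: [1.8, -2.1, 3.2]
finger_gap: 0.579
```

```bash
python3 look.py 20 wrist; python3 plane.py 20 .072;python3 st.py
```

```text
26.3833 [0.5416 0.2284 0.0364] [0.68624131 0.72719796 0.00495411 0.01521345] [ 2.30664831 -3.10776614  6.45288868] 0.577913981712934
slope x,y (rad) [0.0249 0.0005] z 0.073
edge yaw deg 1.85 x at mean 0.5137 0.2558
edge yaw deg 5.12 x at mean 0.5632 0.2584
front y max 0.2973
26.38 tcp [0.5416 0.2284 0.0364] a 93.32 tip dir 0.0289 -0.0137 pitch -0.025 F [ 2.3 -3.1  6.5]
```

Request:
{"api": "jog_arm", "payload": {"motion": [[0.25, 0.1, 0.05, 0, 255], [0.3, 0.15, 0.05, 0, 255]]}}

```text
t: 26.55
tcp_pos: [0.5424, 0.2284, 0.0363]
tool_rot: [0.685, 0.728, -0.001, 0.013]
force: [-3.9, -8.7, 6.3]
finger_gap: 0.577
```

```bash
python3 look.py 21 wrist; python3 plane.py 21 .072;python3 st.py
```

```text
26.6 [0.5424 0.2284 0.0362] [ 0.68537604  0.72807908 -0.00135779  0.01259769] [-3.09469836 -7.6781524   6.09610161] 0.5759298060526815
slope x,y (rad) [ 0.0143 -0.0027] z 0.0728
edge yaw deg 2.15 x at mean 0.5151 0.2558
edge yaw deg 5.42 x at mean 0.5645 0.259
front y max 0.2977
26.6 tcp [0.5424 0.2284 0.0362] a 93.46 tip dir 0.0165 -0.0192 pitch -0.0116 F [-3.1 -7.7  6.1]
```

Request:
{"api": "jog_arm", "payload": {"motion": [[0.9, 0.25, 0.15, 0, 255]]}}

```text
t: 26.68
tcp_pos: [0.5432, 0.2284, 0.0362]
tool_rot: [0.685, 0.728, -0.01, 0.008]
force: [-16.7, -9.2, 16.1]
finger_gap: 0.582
```

```bash
for i in 22 23; do python3 look.py $i wrist; python3 plane.py $i .072; done;python3 st.py
```

```text
26.7333 [0.5432 0.2284 0.0363] [ 0.68520115  0.72824004 -0.01084065  0.00695067] [-10.94654123  -8.23752327  10.64314906] 0.5815439669871109
slope x,y (rad) [-0.0057 -0.0077] z 0.0727
edge yaw deg 2.89 x at mean 0.5166 0.2562
edge yaw deg 5.4 x at mean 0.5659 0.2594
front y max 0.2979
26.7833 [0.5432 0.2284 0.0363] [ 0.68520684  0.72823952 -0.01021129  0.00738345] [-9.70948973 -8.72926153 10.74312396] 0.5837050078828055
slope x,y (rad) [-0.0082 -0.0079] z 0.0727
edge yaw deg 1.99 x at mean 0.5166 0.2561
edge yaw deg 5.32 x at mean 0.566 0.2593
front y max 0.2979
26.78 tcp [0.5432 0.2284 0.0363] a 93.49 tip dir -0.0032 -0.025 pitch 0.0089 F [-9.7 -8.7 10.7]
```

Request:
{"api": "jog_arm", "payload": {"motion": [[0.8, 0.45, 0.15, 0, 255]]}}

```text
t: 26.87
tcp_pos: [0.5433, 0.2285, 0.0367]
tool_rot: [0.685, 0.729, -0.02, 0.004]
force: [-8.6, -18.9, 6.0]
finger_gap: 0.573
```

```bash
for i in 24 25 26 27; do python3 look.py $i wrist; python3 plane.py $i .072; done;python3 st.py
```

```text
26.9167 [0.5434 0.2284 0.0367] [ 0.68453679  0.72867789 -0.02065877  0.00333776] [-10.72544107 -15.78992767  11.93732188] 0.5790186798873146
slope x,y (rad) [-0.0228 -0.0102] z 0.0731
edge yaw deg 2.34 x at mean 0.5174 0.2562
edge yaw deg 4.88 x at mean 0.5666 0.2594
front y max 0.2981
26.9667 [0.5434 0.2285 0.0367] [ 0.68459849  0.7286352  -0.02008975  0.00347062] [ -9.96851146 -15.23916522  10.98683426] 0.5774693023850315
slope x,y (rad) [-0.0236 -0.0099] z 0.0731
edge yaw deg 2.16 x at mean 0.5174 0.2563
edge yaw deg 4.7 x at mean 0.5667 0.2594
front y max 0.2981
27.0167 [0.5433 0.2285 0.0367] [ 0.68466031  0.7285837  -0.01984164  0.00351711] [-10.11190234 -15.16045072  11.81910086] 0.5846414727583787
slope x,y (rad) [-0.0245 -0.0099] z 0.0731
edge yaw deg 1.92 x at mean 0.5173 0.2563
edge yaw deg 4.73 x at mean 0.5667 0.2595
front y max 0.2981
27.0667 [0.5433 0.2284 0.0367] [ 0.68470072  0.72854853 -0.01973862  0.00351541] [ -9.16862797 -14.76921283  11.7362439 ] 0.5814546650220057
slope x,y (rad) [-0.023  -0.0096] z 0.0731
edge yaw deg 2.01 x at mean 0.5172 0.2561
edge yaw deg 5.05 x at mean 0.5667 0.2593
front y max 0.298
27.07 tcp [0.5433 0.2284 0.0367] a 93.55 tip dir -0.0219 -0.0336 pitch 0.0292 F [ -9.2 -14.8  11.7]
```

The state is steady: Fx about 9–10 N, Fy about 15 N, block tilt about 0.025 rad and settling. A final check of the door and bystanders, then hand in.

```bash
python3 look.py 30 scene side
python3 - <<'E'
from h import *
for n in("scene","side"):
    a,b=[np.load(f"/tmp/{n}{k}.npz") for k in(0,30)]
    out=[]
    for d in(a,b):
        W=cloud(d);X,Y,Z=np.moveaxis(W,-1,0);r={}
        for nm,(x,y,s) in dict(mallet=(.678,-.418,.05),chisel=(.423,-.028,.13),rasp=(.751,-.21,.16),brush=(.786,.091,.11),offcut=(.557,-.52,.045),jar=(.484,-.44,.05),cup=(.606,.457,.06)).items():
            m=(abs(X-x)<s)&(abs(Y-y)<s)&(Z>.008)&(Z<(.03 if nm in("chisel","rasp","brush") else .22))
            r[nm]=np.median(W[m][:,:2],axis=0) if m.sum()>20 else np.array([np.nan]*2)
        out.append(r)
    print(n,{k:((out[1][k]-out[0][k])*1000).round(1).tolist() for k in out[0]})
    W=cloud(b);X,Y,Z=np.moveaxis(W,-1,0);m=(Z>.15)&(Z<.17)&(abs(X-.655)<.05)&(abs(Y)<.05)
    for c,st,ce in comps(m,15):
        p=rect(W[c])[0];print("post",np.round(p,1),"door rad",(np.arctan2(p[1]-192.7,p[0]-640.6)-np.pi-.056)%(2*np.pi))
E
python3 plane.py 27 .072; python3 st.py
```

```text
27.1667 [0.5433 0.2284 0.0367] [ 0.68471073  0.72854108 -0.01966201  0.00353802] [ -8.36188716 -14.78444135  11.40312281] 0.5793397656289105
scene {'mallet': [-0.1, 0.0], 'chisel': [-2.1, 1.4], 'rasp': [-1.2, -0.0], 'brush': [0.6, 0.2], 'offcut': [0.0, 0.1], 'jar': [-0.1, -0.2], 'cup': [-0.4, 0.2]}
post [658.9  -1.6] door rad 1.608533903545709
side {'mallet': [0.1, -0.1], 'chisel': [-59.0, -1.0], 'rasp': [9.1, -3.6], 'brush': [0.8, -0.3], 'offcut': [-0.1, 0.2], 'jar': [3.4, -0.2], 'cup': [0.3, -0.2]}
post [657.2   1.2] door rad 1.6011172124553301
slope x,y (rad) [-0.023  -0.0096] z 0.0731
edge yaw deg 2.01 x at mean 0.5172 0.2561
edge yaw deg 5.05 x at mean 0.5667 0.2593
front y max 0.298
27.17 tcp [0.5433 0.2284 0.0367] a 93.55 tip dir -0.0218 -0.0335 pitch 0.029 F [ -8.4 -14.8  11.4]
```

View pics/scene30.png

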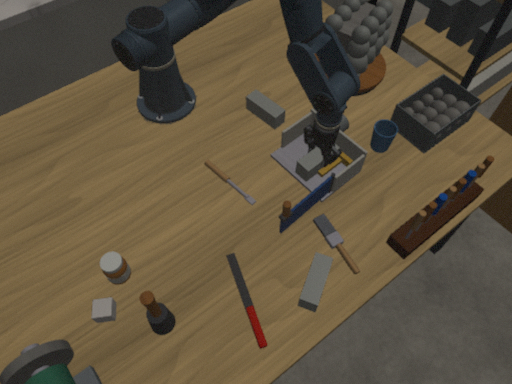

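The scene view shows the door open (post at (286,208)), the block in the corner at (315,162), and all bystanders in place. The chisel "shift" in the side view is the arm hiding it. Fx is falling slightly, so I'll hold a moment to see whether it levels off.

```bash
python3 - <<'E'
from station import *
import numpy as np
for i in range(16):
    snapshot("scene");s=sense()
    if i%2: print(round(s["t"],2),np.round(s["force"],1),np.round(s["tcp_pos"],4),np.round(s["tool_rot"][2:],4))
E
python3 look.py 31 wrist; python3 plane.py 31 .072
```

```text
27.27 [ -9.  -14.5  11.8] [0.5434 0.2284 0.0367] [-0.0196  0.0035]
27.37 [ -9.4 -14.8  10.4] [0.5434 0.2284 0.0367] [-0.0196  0.0035]
27.47 [-10.  -14.4  11.6] [0.5434 0.2284 0.0367] [-0.0196  0.0035]
27.57 [ -9.9 -15.8  11.3] [0.5434 0.2285 0.0367] [-0.0196  0.0035]
27.67 [ -9.2 -14.6  10.7] [0.5434 0.2285 0.0367] [-0.0196  0.0035]
27.77 [ -9.3 -14.8  11. ] [0.5434 0.2285 0.0367] [-0.0196  0.0035]
27.87 [ -9.8 -15.1  11.3] [0.5433 0.2284 0.0367] [-0.0196  0.0035]
27.97 [ -8.5 -15.5  10.7] [0.5433 0.2284 0.0367] [-0.0196  0.0035]
28.0167 [0.5433 0.2284 0.0367] [ 0.68471036  0.72854217 -0.01963489  0.00353653] [ -9.69930791 -15.52614664  11.26592775] 0.5779672681654268
slope x,y (rad) [-0.0245 -0.0103] z 0.0731
edge yaw deg 2.43 x at mean 0.5174 0.2563
edge yaw deg 5.19 x at mean 0.5667 0.2595
front y max 0.298
```

The forces stayed steady for 0.7 s at Fx ≈ 9.5 N and Fy ≈ 15 N, and tilt is 0.026 rad, under the 0.04 limit. Handing in.

```bash
python3 -c "
from station import *
print(sign_off());s=sense();print(s['t'],s['force'],s['tcp_pos'])"
```

```text
the job is handed in; nothing more can be done
None
the job is handed in; nothing more can be done
```

I opened the door by its post to about 1.6 rad and left it there. Then I carried the right-hand grey block (the one at y = −0.21 m) through the doorway onto the bed and pressed it into the corner. I handed in at about 28 s with the block still gripped and pushed.

**Last checks:**
- **Push:** the wrist read a steady 9.5 N towards the side stop and 15 N towards the back stop. The highest reading after any pushing row was about 20 N. These are wrist forces, not stop forces: the arm also pressed about 11 N down on the bed, and friction carries part of the sideways push. I judge both stops to be above 1.5 N, but nothing measured them directly.
- **Position:** the block's centre line agrees with its seated place within the roughly 2 mm camera error. Its yaw is within about 0.5° of the booth's.
- **Tilt:** about 0.026 rad, inside the 0.04 limit but not perfectly flat. Pushing well above the low side stop tips the block a little. On the first try it reached about 0.03, so I let the block go on the bed, levelled the tool and gripped it again lower.
- **Bystanders:** within about 2 mm of their start in the scene camera. The side camera disagreed, showing shifts of 59 mm for the chisel and 9 mm for the rasp. I put these down to the arm hiding them, because the scene view shows both in place.

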